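Fit the trimming plate on the banding wheel's two pins and turn it home

ROBOT

A 6-joint arm with a two-finger parallel gripper is mounted at the origin on the work surface. World frame = base frame: x ahead of the robot, y to its left, z up, the work surface at z = 0. Lengths are in m, angles in rad, forces in N, time in s.
With the tool pointing down it reaches from about 0.375 to 0.9 m from the base axis. Payload 3.1 kg.
Tool frame: the origin (TCP) lies midway between the tips of the shut fingers; the grasp point (between the pads) lies pinch_z behind it (pinch_z is the distance from the TCP to the grasp point, in m); y points along the fingers, z is the direction in which the jaws open and shut, and the axes are right-handed (so a half turn about y gives the same grasp; the last joint's range is limited). The gripper opens to 87 mm and grips with 3 to 60 N. Pads are 19 mm wide; open, the fingers measure 117 mm over their backs; the gripper's body (75 mm by 190 mm) begins 51 mm behind the grasp point.
Start: joints at [-1.327, 0.527, 1.433, -0, 1.181, -0.178], TCP at [0.256, -0.57, 0.223] pointing down, gripper open.
Joint ranges: [-3.08, 3.08], [-0.75, 2.2], [0.22, 2.44], [-1.43, 4.57], [0, 2.65], [-2.85, 2.85]. Speed limits (rad/s): [2.79, 2.79, 3.14, 3.14, 3.14, 3.14].

INTERFACE

Orientations are given as a unit quaternion [x, y, z, w].
In Python, from rig import get_obs, camera, hand_in, pinch_z gives the robot as it stands. The module is installed in compiled form; this text tells all that it offers.
- The arm moves only by the tool arm_command, never from a script. Its argument "plan" is a list of rows, each a list of 2 entries, a list of its own where there are three numbers: the shift along the world's x, y, z in units of 25 mm (1.0 is 25 mm), then the turn about the world's z in units of 5 degrees (1.0 is 5 degrees). A call has 1 to 5 rows; each row is the pose to reach, as a shift and turn from the pose commanded when the call began; what a row does not reach only later rows make up. A row lasts 1/10 s, in which the tool goes at most 50 mm and 8.59 degrees, less where a joint would pass 70% of its speed; a pose out of reach is approached as far as the arm can. A call with a gripper value outside its range is refused whole. "fingers" is the opening, from -1 (shut) to 1 (fully open), set as the call begins (left out, the last holds). The fingers move at their own pace and stop on an object; "force" is the grip in N (left out, the last holds). Time passes only in rows, so rows that repeat a pose let the fingers close. It gives the time, the measured TCP pose, the force and the opening at its end, in the units of the state.
- get_obs(): the state, without advancing time (a new reading comes with each control period).
- camera(name): name is "side" or "top"; returns a dict with "pixels" (384x512x3 uint8, red, green, blue), "camera_matrix" (3x3 intrinsics, pixels), "R" (3x3) and "t" (3): a world point X has camera coordinates R X + t. Camera axes: x right, y down, z forward; pixel columns grow to the right and rows downward; lengths in m; the calibration is good to about 2 mm. A picture is of the moment at which its call begins. There is no depth.
- hand_in(): hands the job in, once; it reports no verdict.
The state is a dict: "time": time; "q": joint angles; "joint_velocities": joint speeds; "joint_torque": joint torques, N m; "position": TCP position; "tool_rot": TCP orientation; "ft_force": force on the tool from outside, world axes, zero at the start; "moment": the same for the moment, N m; "grip_width": finger opening in m.
Only numpy, scipy, OpenCV 4.12 (cv2) and the standard library are available. Lean on these libraries where they do the work, as an engineer would, in place of code of your own. Each camera call takes 0.05 s, during which the arm holds its last target.

TASK

Pick the trimming plate up from the ware board by its square block and fit it on the banding wheel so that both pins enter its two holes together and it lies flat, fully home, on the wheel's head. The braked head was left standing somewhere anticlockwise of its stop, so feel for the pins by turning the plate lightly on them; once it is home, use the plate to turn the head back clockwise up to the stop, so that the white line on its rim meets the red pointer, and let go. Be gentle throughout (never more than about 40 N between plate and wheel), do not touch the wheel itself with the gripper or arm, and leave everything else where it stands.

Things in the scene. Friction and masses are not known exactly. Their poses are not given: they have to be found in the camera images.
- bat: the trimming plate: pale wooden plate 170 x 100 x 12 mm (x, y, z), about 0.4 kg, with two round through holes and a square block on its middle. It starts lying on the ware board. Origin: centre of the underside; x along the line of the holes, z up. Half a turn makes no difference. Origin height over the table: 75 mm when seated on the wheel, 86 mm when resting on the pin tops.
- block_top (a point): top centre of the plate's dark square oak block, the grip: 44 x 44 mm, 50 mm tall, its faces square to the plate's x and y; this point is 62 mm above the plate's underside
- hole_a (a point): top mouth of one hole of the plate, 12 mm in diameter, 12 mm deep, 60 mm from the plate's middle at +x
- hole_b (a point): top mouth of the other hole, the same, at -x
- wheel: the banding wheel, its green foot fixed to the table. Origin: on the turning axis at table height; z up; x points from the red pointer to the axis. This is the pose of the foot: it does not show how far the head is turned. The head turns only from its stop (0) to 0.5 rad anticlockwise (seen from above), against a brake of about 0.4 N m, and stays where it is left.
- wheel_top (a point): centre of the flat top of the wheel's round cork-faced head (190 mm in diameter), 75 mm above the table; the cork gives about 1 mm per 8 N. Two dark steel pins, 10 mm in diameter, 11 mm tall, the top 2.5 mm tapered to 6 mm, stand on the head 60 mm either side of this point, opposite one another. At the start they stand an unmeasured 0.13 to 0.42 rad anticlockwise of their line at the stop.
- pointer (a point): top of the red pointer post (10 x 10 mm, top 68 mm above the table, a small tip on it to 72 mm) at the foot's -x side, 110 mm from the axis. At the stop the white line on the head's rim is at the pointer and the pins lie on the line from here through the axis (the foot's x axis).
- board: the ware board, fixed: wooden board 340 x 240 x 18 mm (x, y, z). Origin: centre of its underside, on the table.
- cup: small clay cup on the board, 60 mm wide, 55 mm tall; a bystander. Origin: centre of its underside.
- stopper: clay stopper on the board, 54 mm wide, 63 mm tall; a bystander. Origin: centre of its underside.
- bowl: clay bowl, 110 mm wide, 60 mm tall; a bystander. Origin: centre of its underside.
- rib: dark wooden rib (shaping tool), 45 x 80 x 12 mm, lying flat; a bystander. Origin: centre of its underside.
- jar: amber glass jar, 70 mm wide, 90 mm tall; a bystander. Origin: centre of its underside.
- knife: flat steel scraper lying on the table, 280 mm long, wooden handle to -x; a bystander. Origin: under its middle, where handle meets shank.
There are look-alikes about, which are no part of the job. Of the things that look like the bat, the smaller one is meant.

How it is judged:
By the outcome, as a careful person would: the job done as asked, in the order asked, and still so for the second after the job is handed in, with the robot touching nothing.
It also fails if it takes over 56 s, if anything falls off the work surface, if the arm or the gripper's body presses on something with over 40 N, if the wrist force passes 120 N, or if a joint passes its speed limit or range.

## Working session

There is one attempt and no reset: what is moved stays moved. The work goes in short steps, Python scripts to look and compute and a tool call to move; the robot and the scene stay as the last step left them, time stands still between calls to the robot, and variables do not carry over. Pictures are saved under pics/ and viewed, and the job is handed in when it is done.

Besides the shell and the picture viewer there is one more tool, called after "Request:" as name([rows], argument=value, ...), one row to a line, values as JSON. arm_command: Moves the arm, as the interface text tells. Its arguments: {"type":"object","properties":{"plan":{"type":"array"},"fingers":{"type":"number"},"force":{"type":"number"}},"required":["plan"]}

```bash
mkdir -p pics
cat > h.py <<'E'
import numpy as np, cv2
from rig import get_obs, camera, pinch_z
def save(n,im): cv2.imwrite('pics/'+n+'.png',cv2.cvtColor(im,cv2.COLOR_RGB2BGR))
def ray(c,u,v,z):
    K,R,t=c['camera_matrix'],c['R'],c['t']
    d=R.T@np.linalg.solve(K,[u,v,1.]); o=-R.T@t
    return o+d*(z-o[2])/d[2]
def proj(c,X):
    p=c['camera_matrix']@(c['R']@np.array(X)+c['t']); return p[:2]/p[2]
E
python3 - <<'E'
from h import *
import pickle
print(pinch_z); o=get_obs(); print(o)
for n in('side','top'):
    c=camera(n); save(n+'0',c['pixels']); pickle.dump(c,open(n+'0.pkl','wb')); print(n,-c['R'].T@c['t'])
E
```

```text
0.0187
{'time': 0.0, 'q': array([-1.32651942e+00,  5.28446934e-01,  1.43391467e+00, -1.97744776e-05,
        1.18136659e+00, -1.78522541e-01]), 'joint_velocities': array([-0.00051947, -0.00177765, -0.00193354, -0.00055062,  0.00049295,
       -0.00077828]), 'joint_torque': array([-6.31538915e-04, -4.40046787e+01, -1.76592153e+01,  6.33846782e-02,
        5.80563443e-02, -1.47754113e-04]), 'position': array([ 0.25627589, -0.56923948,  0.2215795 ]), 'tool_rot': array([-0.14840507,  0.69211874, -0.69060993,  0.14834251]), 'ft_force': array([ 0.02155589, -0.12139456, -0.74895414]), 'moment': array([-0.03945029, -0.04646323, -0.00666951]), 'grip_width': 0.08716929906152852}
side [-0.00272977  0.95834176  1.13671232]
top [ 0.40455485 -0.00305644  1.37570205]
```

View pics/side0.png

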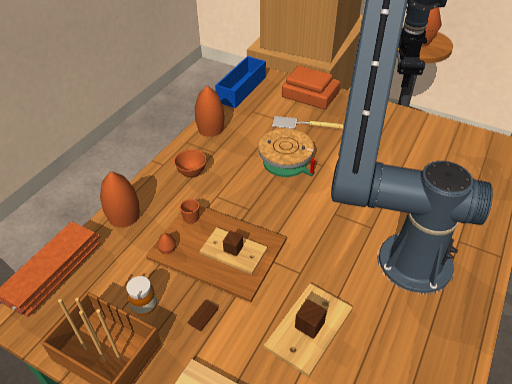

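View pics/top0.png

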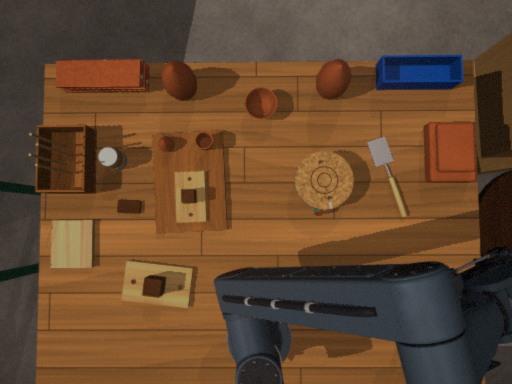

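Side view: the bat on the ware board is at about (233,245), and the larger look-alike lies on the table at about (310,320). In the top view they are at (190,196) and (157,284). The other pale thing is a plain slab at (72,244). I choose the smaller plate, on the board, and check it in a crop.

Run:
```python
from h import *
import pickle
c=pickle.load(open('top0.pkl','rb'))['pixels']; s=pickle.load(open('side0.pkl','rb'))['pixels']
f=lambda im,x,y,w,h:cv2.resize(im[y:y+h,x:x+w],(400,300),interpolation=cv2.INTER_CUBIC)
save('crops',np.vstack([np.hstack([f(c,150,150,80,60*1+0),f(c,284,143,80,60)]),np.hstack([f(s,190,215,92,69),f(s,248,120,80,60)])]))
```

```text
(no output)
```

View pics/crops.png

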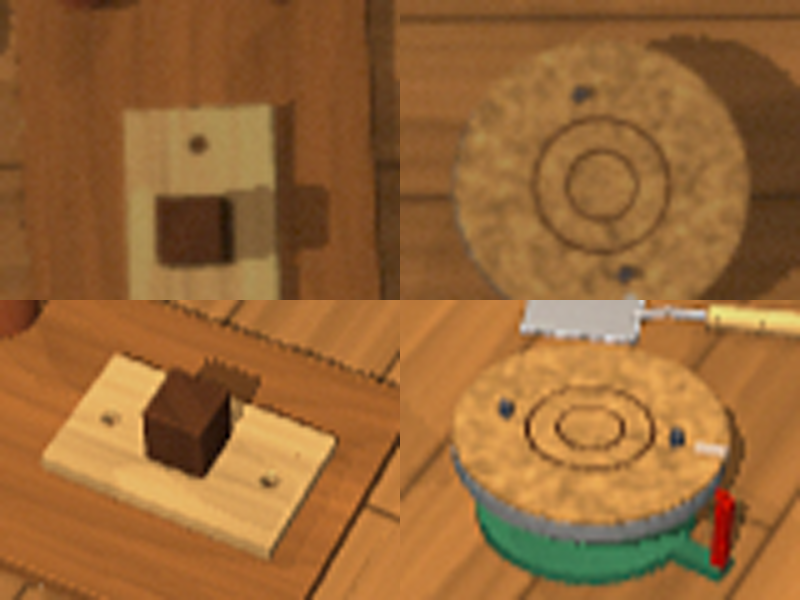

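The crop shows the 170 × 100 plate with two holes at about (189,179) and its block at about (189,196). The wheel's pins are at about (320,162) and (329,197) in the top view.

```bash
cat > m.py <<'E'
from h import *
import pickle
T=pickle.load(open('top0.pkl','rb'));S=pickle.load(open('side0.pkl','rb'))
def poly(c,mask,z):
    m,_=cv2.findContours(mask.astype(np.uint8),cv2.RETR_EXTERNAL,cv2.CHAIN_APPROX_NONE)
    k=max(m,key=cv2.contourArea)[:,0]
    return k,np.array([ray(c,u,v,z)[:2] for u,v in k])
def box(sh,x0,y0,x1,y1):
    b=np.zeros(sh[:2],bool); b[y0:y1,x0:x1]=1; return b
for n,c,bx,bw in(('top',T,(165,160,215,230),(284,143,362,220)),('side',S,(195,215,275,280),(250,120,325,185))):
    im=c['pixels']; H=cv2.cvtColor(im,cv2.COLOR_RGB2HSV).astype(int); I=im.astype(int)
    m=box(im.shape,*bx)&(I[...,0]>140)&(I[...,1]>115)
    k,p=poly(c,m,.03); r=cv2.minAreaRect((p*1000).astype(np.float32)); print(n,'bat',m.sum(),r)
    b=box(im.shape,*bx)&(I.max(2)<100)
    k,p=poly(c,b,.08); r=cv2.minAreaRect((p*1000).astype(np.float32)); print(n,'block(dark incl shadow)',b.sum(),r)
    pins=box(im.shape,*bw)&(I[...,2]>=I[...,0]-8)&(I.max(2)<110)
    nn,l,st,ce=cv2.connectedComponentsWithStats(pins.astype(np.uint8))
    for i in range(1,nn):
        if st[i,4]>=3: print(' dark',st[i],ce[i],ray(c,*ce[i],.081))
    red=box(im.shape,bw[0],bw[1],bw[2]+5,bw[3]+5)&(I[...,0]>130)&(I[...,1]<60)
    ys,xs=np.nonzero(red); print(' red',len(xs),xs.min(),xs.max(),ys.min(),ys.max(),ray(c,xs.mean(),ys.mean(),.06))
    w=box(im.shape,*bw)&(I.min(2)>150); ys,xs=np.nonzero(w); print(' white',list(zip(xs,ys)))
    if len(xs):print(ray(c,xs.mean(),ys.mean(),.075))
    cork=box(im.shape,*bw)&(H[...,1]>60)&(I[...,0]>(140 if n=='top' else 165))
    cork=cv2.morphologyEx(cork.astype(np.uint8),cv2.MORPH_CLOSE,np.ones((5,5)))
    k,p=poly(c,cork,.075); e=cv2.minEnclosingCircle((p*1000).astype(np.float32));el=cv2.fitEllipse((p*1000).astype(np.float32)); print(' cork',e,el)
E
python3 m.py
```

```text
top bat 1076 ((476.1930236816406, 228.01068115234375), (169.48031616210938, 98.64628601074219), 2.192186117172241)
top block(dark incl shadow) 473 ((475.8520202636719, 155.6378173828125), (158.37586975097656, 29.105146408081055), 0.14263573288917542)
 dark [315 209   4   3  10] [316.3 209.8] [ 0.42755413 -0.18751404  0.081     ]
 red 7 318 320 212 214 [ 0.41653653 -0.19912068  0.06      ]
 white []
 cork ((560.3360595703125, -205.81765747070312), 146.72271728515625) ((547.354736328125, -205.6385955810547), (219.77430725097656, 256.3252258300781), 169.70640563964844)
side bat 1651 ((478.4162902832031, 231.56021118164062), (172.3797607421875, 108.38331604003906), 2.191545009613037)
side block(dark incl shadow) 383 ((467.03082275390625, 242.7502899169922), (56.770198822021484, 75.72801208496094), 5.806949138641357)
 dark [268 141   2   2   4] [268.5 141.5] [ 0.58526685 -0.19723666  0.081     ]
 dark [302 146   3   3   6] [302.83333333 147.33333333] [ 0.46822308 -0.22494241  0.081     ]
 dark [259 152   8  10  14] [262.35714286 157.35714286] [ 0.56482853 -0.11408866  0.081     ]
 dark [2
[... 5771 characters left out ...]
int64(126)), (np.int64(286), np.int64(127)), (np.int64(287), np.int64(127)), (np.int64(289), np.int64(127)), (np.int64(290), np.int64(127)), (np.int64(291), np.int64(127)), (np.int64(292), np.int64(127)), (np.int64(293), np.int64(127)), (np.int64(294), np.int64(127)), (np.int64(307), np.int64(149)), (np.int64(308), np.int64(149)), (np.int64(309), np.int64(149)), (np.int64(310), np.int64(149)), (np.int64(311), np.int64(149)), (np.int64(311), np.int64(150)), (np.int64(312), np.int64(150))]
[ 0.57593057 -0.32326504  0.075     ]
 cork ((507.94488525390625, -199.5095672607422), 213.18264770507812) ((518.01513671875, -203.53257751464844), (295.22235107421875, 362.9256896972656), 20.60631561279297)
```

```bash
cat > m2.py <<'E'
from h import *
import pickle
T=pickle.load(open('top0.pkl','rb'));S=pickle.load(open('side0.pkl','rb'))
def dk(c,u,v,r,z,th):
    g=c['pixels'].astype(float).sum(2)/3; g=g[v-r:v+r+1,u-r:u+r+1]
    w=np.clip(th-g,0,None); ys,xs=np.mgrid[v-r:v+r+1,u-r:u+r+1]
    u,v=(w*xs).sum()/w.sum(),(w*ys).sum()/w.sum(); return (u,v),ray(c,u,v,z)
for n,c,ps,th in(('T',T,((320,162),(329,197)),85),('S',S,((268,141),(303,147)),95)):
    a=[dk(c,*p,3,.081,th) for p in ps]; A,B=a[0][1],a[1][1]
    print(n,a[0],a[1],'mid',(A+B)/2,'dist',np.linalg.norm(A-B),'ang deg',np.degrees(np.arctan2(*(A-B)[1::-1])))
# pointer
for n,c in(('T',T),('S',S)):
    I=c['pixels'].astype(int); m=(I[...,0]>120)&(I[...,1]<70)&(I[...,2]<70); m[:, :300]=0; m[:,325:]=0; m[:140]=0;m[220:]=0
    print(n,[(int(x),int(y)) for y,x in np.argwhere(m)][:60])
H=dk(T,189,179,3,.03,100),dk(T,189,213,3,.03,100);print('holes',H)
H=dk(S,215,242,3,.03,110),dk(S,252,256,3,.03,110);print('holesS',H)
I=T['pixels'].astype(int)
m=I.max(2)<75; m[:185]=0;m[205:]=0;m[:,:178]=0;m[:,200:]=0
print([''.join('%4d'%v for v in I[y,176:204,0]) for y in (192,196,200)])
print([int(v) for v in I[180:212,188,0]])
E
python3 m2.py
```

```text
T ((np.float64(320.04724409448824), np.float64(161.41994750656167)), array([ 0.58366211, -0.20187345,  0.081     ])) ((np.float64(328.99001996007985), np.float64(197.22554890219564)), array([ 0.46769717, -0.228797  ,  0.081     ])) mid [ 0.52567964 -0.21533523  0.081     ] dist 0.11904933848083149 ang deg 13.070778913560408
S ((np.float64(268.9839572192513), np.float64(141.602495543672)), array([ 0.58354454, -0.19753503,  0.081     ])) ((np.float64(302.96918767507003), np.float64(147.406162464986)), array([ 0.46765614, -0.2248118 ,  0.081     ])) mid [ 0.52560034 -0.21117341  0.081     ] dist 0.11905520672479528 ang deg 13.244695571040232
T [(318, 212), (319, 212), (320, 212), (318, 213), (319, 213), (320, 213), (318, 214), (319, 214), (320, 214)]
S [(311, 158), (312, 158), (313, 158), (311, 159), (312, 159), (313, 159), (311, 160), (312, 160), (313, 160), (314, 160), (311, 161), (312, 161), (313, 161), (311, 162), (312, 162), (313, 162), (311, 163), (312, 163), (313, 163), (311, 164), (312, 164), (313, 164), (311, 165), (312, 165), (313, 165), (310, 166), (311, 166), (312, 166), (31
[... 474 characters left out ...]
35135135134), np.float64(242.24324324324326)), array([0.53754592, 0.23398297, 0.03      ])), ((np.float64(250.84538653366585), np.float64(256.6209476309227)), array([0.41843002, 0.22937708, 0.03      ])))
[' 170 174 170 172 161 101  79  73  75  74  77  79  83  84  82  80  80  72  49  44  78 116 124 129 126 126 121 129', ' 169 172 173 171 158 104  79  74  80  82  86  80  81  79  77  77  76  73  50  47  68 118 123 128 128 123 127 127', ' 169 172 172 171 162 108  83  82  80  83  78  78  75  78  78  75  77  75  56  47  67 116 126 128 128 123 126 130']
[135, 167, 174, 172, 172, 173, 173, 172, 162, 97, 83, 82, 83, 83, 79, 82, 81, 80, 80, 75, 75, 76, 75, 113, 160, 163, 166, 164, 164, 165, 161, 164]
```

Run:
```python
from h import *
from scipy.spatial.transform import Rotation as R
o=get_obs(); M=R.from_quat(o['tool_rot']).as_matrix(); print(M.round(3)); print('jaw ang',np.degrees(np.arctan2(M[1,2],M[0,2])))
import pickle
T=pickle.load(open('top0.pkl','rb'));S=pickle.load(open('side0.pkl','rb'))
print(ray(T,319,213,.07),ray(S,312,158.5,.07), ray(S,309.5,149.3,.075))
```

```text
[[-0.912 -0.     0.41 ]
 [-0.41   0.002 -0.912]
 [-0.    -1.    -0.002]]
jaw ang -65.77555808725708
[ 0.41736779 -0.1976443   0.07      ] [ 0.42179724 -0.19900263  0.07      ] [ 0.44659818 -0.23297431  0.075     ]
```

Request:
arm_command([
  [[1.1, 1.6, 0], -0.9],
  [[2.2, 3.2, 0], -1.8],
  [[3.3, 4.8, 0], -2.7],
  [[4.4, 6.4, 0], -3.6],
  [[5.5, 8, 0], -4.4],
], fingers=1, force=40)

```text
time: 0.6
position: [0.3945, -0.368, 0.2222]
tool_rot: [-0.013, 0.707, -0.707, 0.012]
ft_force: [0.9, 0.5, 0.2]
grip_width: 0.0869
```

Request:
arm_command([
  [[0.4, 1.9, 0], 0],
  [[0.8, 3.8, 0], 0],
  [[1.2, 5.7, 0], 0],
  [[1.6, 7.6, 0], 0],
  [[2, 9.5, 0], 0],
])

```text
time: 1.1
position: [0.4438, -0.1304, 0.2224]
tool_rot: [-0.014, 0.707, -0.707, 0.013]
ft_force: [1.4, 0.1, -0.8]
grip_width: 0.0873
```

Request:
arm_command([
  [[0.2, 1.9, 0], 0],
  [[0.4, 3.8, 0], 0],
  [[0.6, 5.7, 0], 0],
  [[0.8, 7.6, 0], 0],
  [[1, 9.5, 0], 0],
])

```text
time: 1.6
position: [0.4686, 0.107, 0.2224]
tool_rot: [0.014, -0.707, 0.707, -0.014]
ft_force: [0.7, -0.4, -0.8]
grip_width: 0.087
```

Request:
arm_command([
  [[0.1, 1.8, 0], 0],
  [[0.2, 3.5, 0], 0],
  [[0.3, 4.95, 0], 0],
  [[0.3, 4.95, -1.9], 0],
  [[0.3, 4.95, -3.8], 0],
])

```text
time: 2.1
position: [0.4778, 0.2308, 0.1277]
tool_rot: [-0.013, 0.707, -0.707, 0.017]
ft_force: [0.5, -0.7, -1.2]
grip_width: 0.0871
```

Run:
```python
from h import *
from scipy.spatial.transform import Rotation as R
o=get_obs(); M=R.from_quat(o['tool_rot']).as_matrix(); print(o['position'],np.degrees(np.arctan2(M[1,2],M[0,2])))
a=camera('top');b=camera('side')
f=lambda im,x,y,w,h:cv2.resize(im[y:y+h,x:x+w],(400,300),interpolation=cv2.INTER_CUBIC)
save('pre',np.hstack([f(a['pixels'],130,140,120,90),f(b['pixels'],180,190,120,90)]))
```

```text
[0.47776473 0.2307998  0.12767429] -87.59637959586375
```

View pics/pre.png

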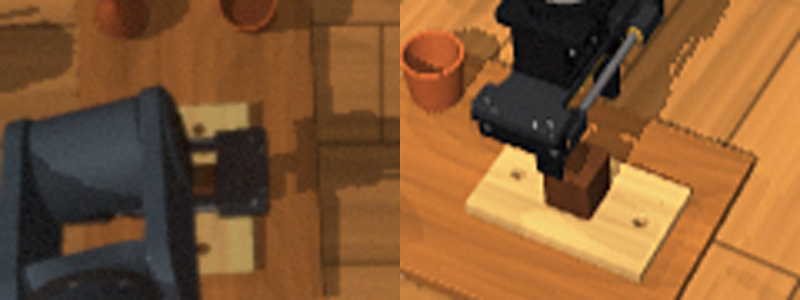

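The fingers straddle the block in y: in the side crop one is in front at (548,160) and the other behind at (610,90). Descending.

Request:
arm_command([
  [[0, 0, -1.2], 0],
  [[0, 0, -2.4], 0],
  [[0, 0, -3.4], 0],
  [[0, 0, -3.4], 0],
])

```text
time: 2.6
position: [0.4755, 0.2282, 0.0418]
tool_rot: [0.015, -0.707, 0.707, -0.012]
ft_force: [-0.7, -0.5, 0.2]
grip_width: 0.0873
```

Request:
arm_command([
  [[0, 0, 0], 0],
  [[0, 0, 0], 0],
  [[0, 0, 0], 0],
  [[0, 0, 0], 0],
  [[0, 0, 0], 0],
], fingers=-1, force=40)

```text
time: 3.1
position: [0.4769, 0.2289, 0.0434]
tool_rot: [-0.013, 0.707, -0.707, 0.014]
ft_force: [0.4, 0.1, -0.4]
grip_width: 0.0548
```

Request:
arm_command([
  [[0, 0, 0], 0],
  [[0, 0, 0], 0],
  [[0, 0, 0], 0],
  [[0, 0, 0], 0],
])

```text
time: 3.5
position: [0.4765, 0.2287, 0.0428]
tool_rot: [0.014, -0.707, 0.707, -0.014]
ft_force: [-0.5, -1.2, 4.9]
grip_width: 0.044
```

Request:
arm_command([
  [[0, 0, 0.5], 0],
  [[0, 0, 1.5], 0],
  [[0, 0, 3], 0],
  [[0, 0, 5], 0],
  [[0, 0, 5], 0],
])

```text
time: 4.0
position: [0.4807, 0.2303, 0.1736]
tool_rot: [-0.009, 0.708, -0.706, 0.018]
ft_force: [1.6, 0.7, -4.0]
grip_width: 0.0439
```

Run:
```python
from h import *
a=camera('top');b=camera('side')
f=lambda im,x,y,w,h:cv2.resize(im[y:y+h,x:x+w],(400,300),interpolation=cv2.INTER_CUBIC)
save('lift',np.hstack([f(a['pixels'],130,140,120,90),f(b['pixels'],180,160,120,90)]))
print(get_obs()['ft_force'],get_obs()['grip_width'])
```

```text
[ 0.00593394 -0.68149842 -4.38506813] 0.0436049391324601
```

View pics/lift.png

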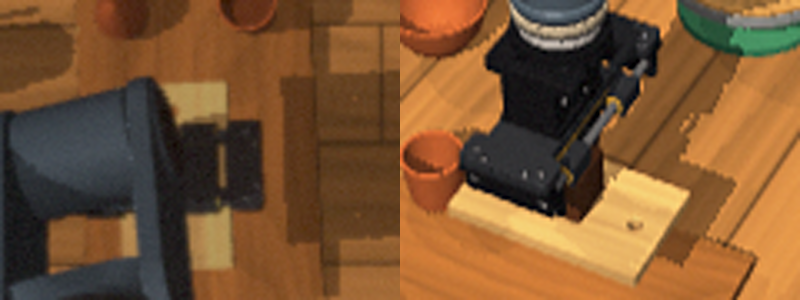

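The bat is held level: width 44 mm, load about 4 N. Carrying it to above the wheel.

Request:
arm_command([
  [[0.1, -1, 0], 0.2],
  [[0.3, -2.6, 0], 0.5],
  [[0.5, -4.3, 0], 0.8],
  [[0.7, -6, 0], 1.1],
  [[0.9, -7.7, 0], 1.4],
])

```text
time: 4.6
position: [0.4967, 0.0352, 0.1652]
tool_rot: [-0.059, 0.705, -0.704, 0.055]
ft_force: [0.6, -0.2, -3.5]
grip_width: 0.0436
```

Request:
arm_command([
  [[0.2, -1.9, 0], 0.2],
  [[0.4, -3.8, 0], 0.4],
  [[0.6, -5.7, 0], 0.6],
  [[0.8, -7.6, 0], 0.7],
  [[1, -9.3, 0], 0.8],
])

```text
time: 5.1
position: [0.5221, -0.1975, 0.1648]
tool_rot: [-0.083, 0.704, -0.701, 0.08]
ft_force: [0.5, 0.9, -3.1]
grip_width: 0.044
```

Request:
arm_command([
  [[0.05, -0.7, -0.3], 0],
  [[0.05, -0.7, -0.8], 0],
  [[0.05, -0.7, -1.2], 0],
  [[0.05, -0.7, -1.2], 0],
])

```text
time: 5.5
position: [0.5224, -0.2104, 0.1343]
tool_rot: [-0.084, 0.705, -0.7, 0.079]
ft_force: [-0.5, 0.3, -3.5]
grip_width: 0.0439
```

```bash
cat > look.py <<'E'
import sys
from h import *
from scipy.spatial.transform import Rotation as R
import pickle
n=sys.argv[1]
o=get_obs(); M=R.from_quat(o['tool_rot']).as_matrix(); j=np.degrees(np.arctan2(M[1,2],M[0,2]))
print(o['time'],o['position'].round(4),'jaw',round(j,2),'tilt',M[:,1].round(4),o['ft_force'].round(1),o['moment'].round(2))
a=camera('top');b=camera('side'); pickle.dump((a,b),open(n+'.pkl','wb'))
f=lambda im,x,y,w,h:cv2.resize(im[y:y+h,x:x+w],(400,300),interpolation=cv2.INTER_CUBIC)
save(n,np.hstack([f(a['pixels'],270,130,120,90),f(b['pixels'],230,90,120,90)]))
E
python3 look.py hover
```

```text
5.5 [ 0.5224 -0.2104  0.1343] jaw -76.71 tilt [-0.0074  0.0054 -1.    ] [-0.5  0.3 -3.5] [0.07 0.06 0.05]
```

View pics/hover.png

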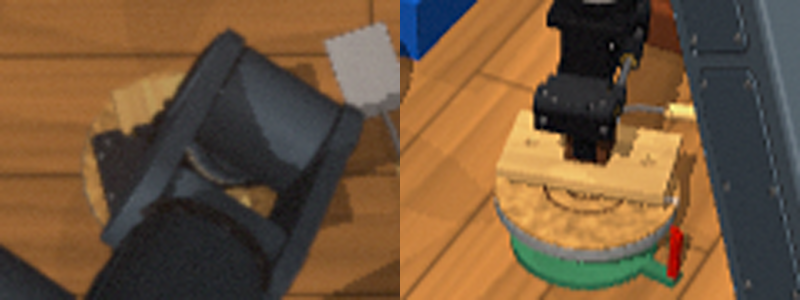

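```bash
cat > holes.py <<'E'
import sys
from h import *
import pickle
_,b=pickle.load(open(sys.argv[1]+'.pkl','rb'))
P=eval(sys.argv[2]); z=float(sys.argv[3])
g=b['pixels'].astype(float).sum(2)/3
out=[]
for u,v in P:
    r=3; w=g[v-r:v+r+1,u-r:u+r+1]; th=np.median(w)-18; w=np.clip(th-w,0,None); ys,xs=np.mgrid[v-r:v+r+1,u-r:u+r+1]
    q=((w*xs).sum()/w.sum(),(w*ys).sum()/w.sum()); out.append(ray(b,*q,z)); print(np.round(q,2),out[-1].round(4))
A,B=out; print('mid',((A+B)/2).round(4),'d',np.linalg.norm(A-B).round(4),'ang',np.degrees(np.arctan2(*(A-B)[1::-1])).round(2))
E
python3 holes.py hover '[(268,133),(304,138)]' .1215
python3 -c "
from rig import get_obs
print(get_obs()['position'])"
```

```text
[268.21 132.41] [ 0.586  -0.1953  0.1215]
[303.67 137.87] [ 0.4683 -0.2255  0.1215]
mid [ 0.5271 -0.2104  0.1215] d 0.1215 ang 14.41
[ 0.52436352 -0.21147745  0.13648433]
```

Side view: the plate is over the head, its holes at (268,132) and (304,138). Holes and pins agree within about 1.5 mm and 1°. That is inside the taper's catch range, so I lower and feel.

Request:
arm_command([
  [[0, 0, -0.4], 0],
  [[0, 0, -0.8], 0],
  [[0, 0, -0.95], 0],
  [[0, 0, -0.95], 0],
  [[0, 0, -0.95], 0],
])

```text
time: 6.1
position: [0.5253, -0.2137, 0.1137]
tool_rot: [-0.081, 0.702, -0.702, 0.081]
ft_force: [-0.2, 0.9, -3.7]
grip_width: 0.0438
```

```bash
python3 look.py low
```

```text
6.1 [ 0.5253 -0.2137  0.1137] jaw -76.78 tilt [-1.e-04  1.e-04 -1.e+00] [-0.2  0.9 -3.7] [-0.03 -0.02  0.01]
```

View pics/low.png

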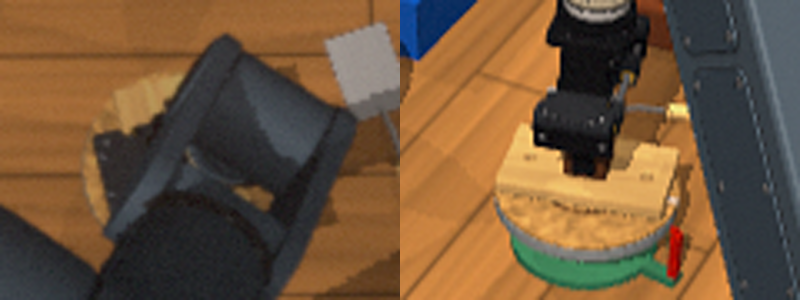

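```bash
python3 holes.py low '[(269,137),(303,143)]' .1009
```

```text
[268.22 136.89] [ 0.5865 -0.1969  0.1009]
[303.57 142.82] [ 0.467  -0.2253  0.1009]
mid [ 0.5268 -0.2111  0.1009] d 0.1228 ang 13.36
```

Request:
arm_command([
  [[0, 0, -0.05], 0],
  [[0, 0, -0.1], 0],
  [[0, 0, -0.15], 0],
  [[0, 0, -0.2], 0],
  [[0, 0, -0.2], 0],
])

```text
time: 6.7
position: [0.5251, -0.2136, 0.1086]
tool_rot: [-0.082, 0.703, -0.702, 0.081]
ft_force: [-0.2, 1.0, -3.3]
grip_width: 0.0436
```

Request:
arm_command([
  [[0, 0, -0.04], 0],
  [[0, 0, -0.08], 0],
  [[0, 0, -0.08], 0],
])

```text
time: 7.0
position: [0.5252, -0.2137, 0.1066]
tool_rot: [-0.081, 0.702, -0.702, 0.081]
ft_force: [0.2, -0.4, -3.3]
grip_width: 0.0435
```

Request:
arm_command([
  [[0, 0, -0.04], 0],
  [[0, 0, -0.08], 0],
  [[0, 0, -0.08], 0],
])

```text
time: 7.3
position: [0.5252, -0.2137, 0.1047]
tool_rot: [-0.081, 0.702, -0.702, 0.081]
ft_force: [-0.0, -0.2, -3.5]
grip_width: 0.0434
```

Request:
arm_command([
  [[0, 0, -0.04], 0],
  [[0, 0, -0.08], 0],
  [[0, 0, -0.08], 0],
])

```text
time: 7.6
position: [0.5252, -0.2136, 0.1026]
tool_rot: [-0.081, 0.702, -0.702, 0.081]
ft_force: [-0.0, -0.4, -3.1]
grip_width: 0.0437
```

Request:
arm_command([
  [[0, 0, -0.04], 0],
  [[0, 0, -0.08], 0],
  [[0, 0, -0.08], 0],
])

```text
time: 7.9
position: [0.5252, -0.2137, 0.1007]
tool_rot: [-0.081, 0.702, -0.702, 0.081]
ft_force: [0.2, 0.3, -2.5]
grip_width: 0.0438
```

Request:
arm_command([
  [[0, 0, -0.04], 0],
  [[0, 0, -0.04], 0],
  [[0, 0, -0.08], 0],
  [[0, 0, -0.08], 0],
])

```text
time: 8.3
position: [0.5253, -0.2137, 0.0995]
tool_rot: [0.081, -0.702, 0.703, -0.082]
ft_force: [-1.0, 0.7, 2.4]
grip_width: 0.0437
```

```bash
python3 look.py seat
```

```text
8.3 [ 0.5253 -0.2137  0.0995] jaw -76.77 tilt [ 4.e-04 -3.e-04 -1.e+00] [-1.   0.7  2.4] [ 0.11  0.24 -0.02]
```

View pics/seat.png

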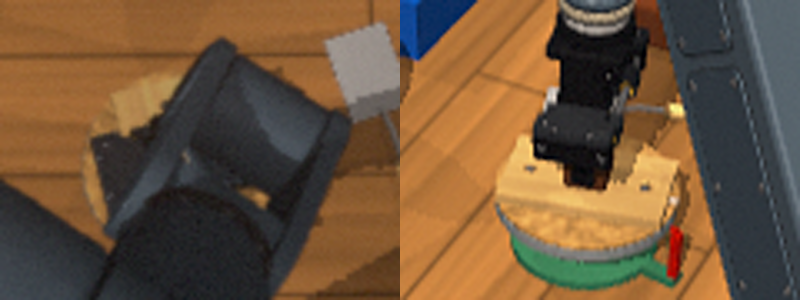

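The plate is home: underside at about 75 mm, about 6 N of cork load, and dark pins visible in both holes (side view, about (269,141) and (303,146)). Now turning clockwise.

Request:
arm_command([
  [[0, 0, 0], -0.2],
  [[0, 0, 0], -0.4],
  [[0, 0, 0], -0.6],
  [[0, 0, 0], -0.8],
  [[0, 0, 0], -0.8],
])

```text
time: 8.9
position: [0.5255, -0.2139, 0.0993]
tool_rot: [0.056, -0.705, 0.705, -0.057]
ft_force: [-1.3, 1.2, 6.3]
grip_width: 0.0438
```

```bash
cat > st.py <<'E'
from h import *
from scipy.spatial.transform import Rotation as R
o=get_obs(); M=R.from_quat(o['tool_rot']).as_matrix(); j=np.degrees(np.arctan2(M[1,2],M[0,2]))
print(o['time'],o['position'].round(4),'jaw',round(j,2),'tilt',M[:,1].round(4),o['ft_force'].round(1),o['moment'].round(2))
E
python3 st.py
```

```text
8.9 [ 0.5255 -0.2139  0.0993] jaw -80.81 tilt [ 6.e-04 -6.e-04 -1.e+00] [-1.3  1.2  6.3] [0.17 0.25 0.21]
```

Request:
arm_command([
  [[0, 0, 0], -0.25],
  [[0, 0, 0], -0.5],
  [[0, 0, 0], -0.75],
  [[0, 0, 0], -1],
  [[0, 0, 0], -1],
])

```text
time: 9.4
position: [0.5255, -0.2138, 0.0993]
tool_rot: [0.026, -0.706, 0.707, -0.026]
ft_force: [-1.2, 1.0, 5.9]
grip_width: 0.0438
```

```bash
python3 st.py
```

```text
9.4 [ 0.5255 -0.2138  0.0993] jaw -85.82 tilt [ 6.e-04 -5.e-04 -1.e+00] [-1.2  1.   5.9] [0.22 0.32 0.09]
```

Request:
arm_command([
  [[0, 0, 0], -0.25],
  [[0, 0, 0], -0.5],
  [[0, 0, 0], -0.75],
  [[0, 0, 0], -1],
  [[0, 0, 0], -1],
])

```text
time: 9.9
position: [0.5255, -0.2137, 0.0993]
tool_rot: [-0.005, -0.707, 0.707, 0.005]
ft_force: [-2.0, 1.6, 5.9]
grip_width: 0.0437
```

```bash
python3 look.py t1
```

```text
9.9 [ 0.5255 -0.2137  0.0993] jaw -90.82 tilt [ 6.e-04 -4.e-04 -1.e+00] [-2.   1.6  5.9] [0.2  0.26 0.11]
```

View pics/t1.png

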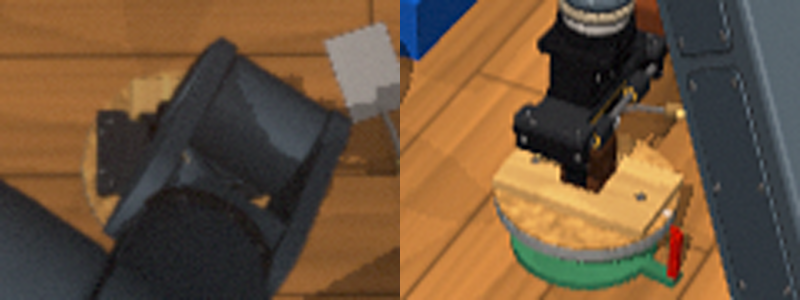

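The white line, at about (669,213) in the crop, is moving toward the red pointer at (675,240). The head is turning with the plate.

Request:
arm_command([
  [[0, 0, 0], -0.25],
  [[0, 0, 0], -0.5],
  [[0, 0, 0], -0.75],
  [[0, 0, 0], -1],
  [[0, 0, 0], -1],
])

```text
time: 10.5
position: [0.5255, -0.2137, 0.0993]
tool_rot: [-0.036, -0.706, 0.706, 0.036]
ft_force: [-1.8, 1.9, 6.1]
grip_width: 0.0439
```

```bash
python3 st.py
```

```text
10.5 [ 0.5255 -0.2137  0.0993] jaw -95.82 tilt [ 6.e-04 -4.e-04 -1.e+00] [-1.8  1.9  6.1] [0.19 0.28 0.1 ]
```

Request:
arm_command([
  [[0, 0, 0], -0.1],
  [[0, 0, 0], -0.2],
  [[0, 0, 0], -0.3],
  [[0, 0, 0], -0.3],
])

```text
time: 10.9
position: [0.5255, -0.2137, 0.0993]
tool_rot: [-0.045, -0.706, 0.706, 0.045]
ft_force: [-0.7, 1.9, 6.3]
grip_width: 0.0437
```

```bash
python3 st.py; python3 look.py t2
```

```text
10.9 [ 0.5255 -0.2137  0.0993] jaw -97.27 tilt [ 5.e-04 -4.e-04 -1.e+00] [-0.7  1.9  6.3] [0.26 0.24 0.3 ]
10.9 [ 0.5255 -0.2137  0.0993] jaw -97.27 tilt [ 5.e-04 -4.e-04 -1.e+00] [-0.7  1.9  6.3] [0.26 0.24 0.3 ]
```

View pics/t2.png

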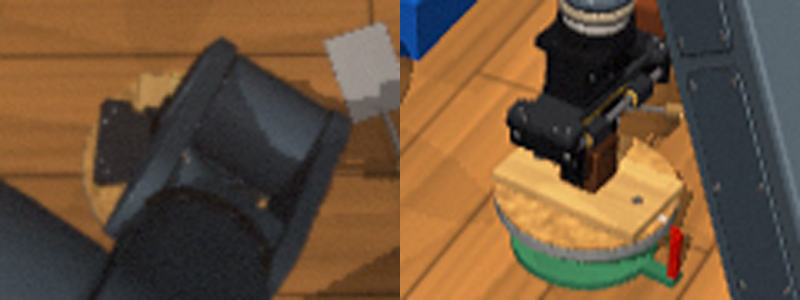

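Request:
arm_command([
  [[0, 0, 0], -0.1],
  [[0, 0, 0], -0.2],
  [[0, 0, 0], -0.2],
])

```text
time: 11.3
position: [0.5255, -0.2137, 0.0993]
tool_rot: [-0.051, -0.705, 0.705, 0.051]
ft_force: [-1.1, 1.5, 6.2]
grip_width: 0.0435
```

```bash
python3 st.py
```

```text
11.3 [ 0.5255 -0.2137  0.0993] jaw -98.28 tilt [ 5.e-04 -4.e-04 -1.e+00] [-1.1  1.5  6.2] [0.27 0.25 0.26]
```

Request:
arm_command([
  [[0, 0, 0], -0.1],
  [[0, 0, 0], -0.2],
  [[0, 0, 0], -0.2],
])

```text
time: 11.6
position: [0.5255, -0.2137, 0.0993]
tool_rot: [-0.057, -0.705, 0.705, 0.057]
ft_force: [-1.1, 1.8, 6.0]
grip_width: 0.0437
```

```bash
python3 st.py
```

```text
11.6 [ 0.5255 -0.2137  0.0993] jaw -99.2 tilt [ 4.e-04 -7.e-04 -1.e+00] [-1.1  1.8  6. ] [0.3  0.23 0.61]
```

Request:
arm_command([
  [[0, 0, 0], -0.1],
  [[0, 0, 0], -0.1],
  [[0, 0, 0], -0.1],
])

```text
time: 11.9
position: [0.5255, -0.2137, 0.0993]
tool_rot: [-0.059, -0.704, 0.705, 0.059]
ft_force: [-0.3, 0.7, 5.3]
grip_width: 0.0436
```

```bash
python3 st.py; python3 look.py t3
```

```text
11.9 [ 0.5255 -0.2137  0.0993] jaw -99.52 tilt [ 1.0e-04 -1.3e-03 -1.0e+00] [-0.3  0.7  5.3] [0.48 0.08 1.21]
11.9 [ 0.5255 -0.2137  0.0993] jaw -99.52 tilt [ 1.0e-04 -1.3e-03 -1.0e+00] [-0.3  0.7  5.3] [0.48 0.08 1.21]
```

View pics/t3.png

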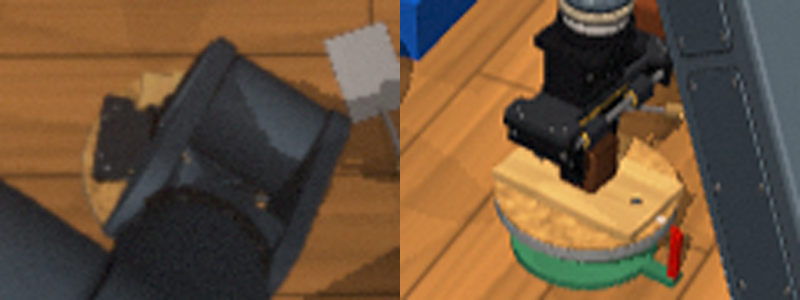

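The moment rose to 1.2 N m and the tool lags its command, so the head is on the stop. I'll check the line against the pointer numerically.

Run:
```python
from h import *
import pickle
_,b=pickle.load(open('t3.pkl','rb')); I=b['pixels'].astype(int)
m=(I.min(2)>140); m[:150]=0;m[162:]=0;m[:,300:320].any(); m[:,:300]=0;m[:,318:]=0
pts=np.argwhere(m); print(pts.tolist())
C=np.array([.5256,-.2112])
for v,u in pts:
    p=ray(b,u,v,.075)[:2]-C; print(u,v,np.linalg.norm(p).round(4),(np.degrees(np.arctan2(-p[1],-p[0]))).round(1))
r=(I[...,0]>120)&(I[...,1]<70)&(I[...,2]<70); r[:140]=0; r[180:]=0; r[:,:305]=0; r[:,320:]=0
q=np.argwhere(r); top=q[q[:,0]<=q[:,0].min()+1]; print(top.tolist())
for z in(.068,.072):
    p=ray(b,top[:,1].mean(),top[:,0].min(),z)[:2]-C; print(np.linalg.norm(p),np.degrees(np.arctan2(-p[1],-p[0])))
f=cv2.resize(b['pixels'][135:180,285:330],(600,600),interpolation=cv2.INTER_NEAREST); save('ptr',f)
```

```text
[[155, 307], [155, 308], [155, 309], [156, 307], [156, 308]]
307 155 0.0843 -6.3
308 155 0.0871 -5.1
309 155 0.0899 -3.9
307 156 0.087 -9.2
308 156 0.0897 -7.9
[[157, 311], [157, 312], [158, 311], [158, 312], [158, 313]]
0.09935562635617282 -1.9266515190524913
0.101199005236301 -4.366690325944836
```

View pics/ptr.png

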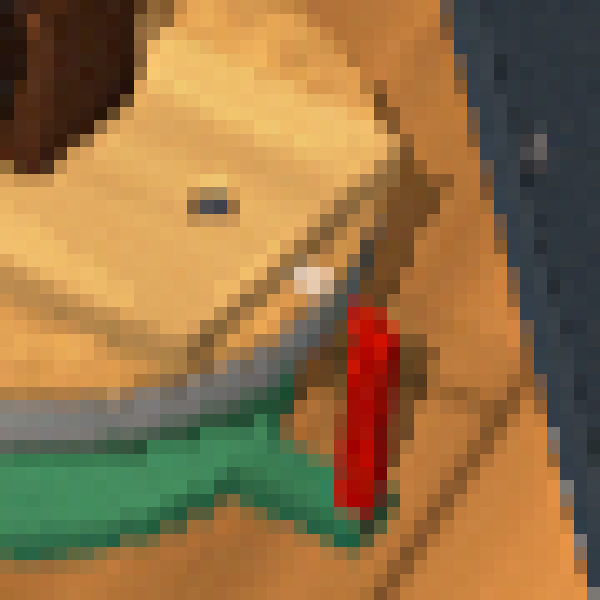

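The white line at (308,155.5) points at the pointer's top (312,157). Easing off the torque, then releasing.

Request:
arm_command([
  [[0, 0, 0], 0.08],
  [[0, 0, 0.02], 0.12],
  [[0, 0, 0.02], 0.12],
])

```text
time: 12.3
position: [0.5255, -0.2137, 0.0994]
tool_rot: [-0.057, -0.705, 0.705, 0.056]
ft_force: [0.1, 0.5, 3.2]
grip_width: 0.0435
```

```bash
python3 st.py
```

```text
12.3 [ 0.5255 -0.2137  0.0994] jaw -99.17 tilt [ 5.e-04 -3.e-04 -1.e+00] [0.1 0.5 3.2] [0.2  0.1  0.35]
```

Request:
arm_command([
  [[0, 0, 0], 0],
  [[0, 0, 0], 0],
  [[0, 0, 0], 0],
  [[0, 0, 0], 0],
  [[0, 0, 0], 0],
], fingers=1)

```text
time: 12.8
position: [0.5252, -0.2138, 0.0992]
tool_rot: [0.057, 0.705, -0.705, -0.057]
ft_force: [-0.1, -0.5, 0.2]
grip_width: 0.0759
```

Request:
arm_command([
  [[0, 0, 0], 0],
  [[0, 0, 0], 0],
  [[0, 0, 0], 0],
  [[0, 0, 0], 0],
  [[0, 0, 0], 0],
])

```text
time: 13.3
position: [0.5252, -0.2137, 0.0993]
tool_rot: [-0.057, -0.705, 0.705, 0.057]
ft_force: [0.3, 0.1, 0.1]
grip_width: 0.087
```

Request:
arm_command([
  [[0, 0, 0.5], 0],
  [[0, 0, 1.5], 0],
  [[0, 0, 3], 0],
  [[0, 0, 4.5], 0],
  [[0, 0, 6], 0],
])

```text
time: 13.8
position: [0.525, -0.2135, 0.2517]
tool_rot: [-0.057, -0.705, 0.705, 0.056]
ft_force: [0.9, 0.3, -0.8]
grip_width: 0.0872
```

Request:
arm_command([
  [[-0.5, 1.5, 0], 0],
  [[-1, 3, 0], 0],
  [[-1.5, 5, 0], 0],
  [[-2, 7, 0], 0],
  [[-2, 8.5, 0], 0],
])

```text
time: 14.3
position: [0.4729, 0.0011, 0.2502]
tool_rot: [0.056, 0.705, -0.705, -0.057]
ft_force: [0.9, 0.2, 0.4]
grip_width: 0.087
```

```bash
python3 look.py fin
python3 - <<'E'
from h import *
import pickle
a,b=pickle.load(open('fin.pkl','rb')); save('full',a['pixels'])
f=cv2.resize(b['pixels'][100:190,230:350],(800,600),interpolation=cv2.INTER_CUBIC); save('finS',f)
f=cv2.resize(a['pixels'][130:220,270:390],(800,600),interpolation=cv2.INTER_CUBIC); save('finT',f)
E
```

```text
14.3 [0.4729 0.0011 0.2502] jaw -99.19 tilt [-8.e-04  5.e-04 -1.e+00] [0.9 0.2 0.4] [ 0.04 -0.07  0.03]
```

View pics/finS.png

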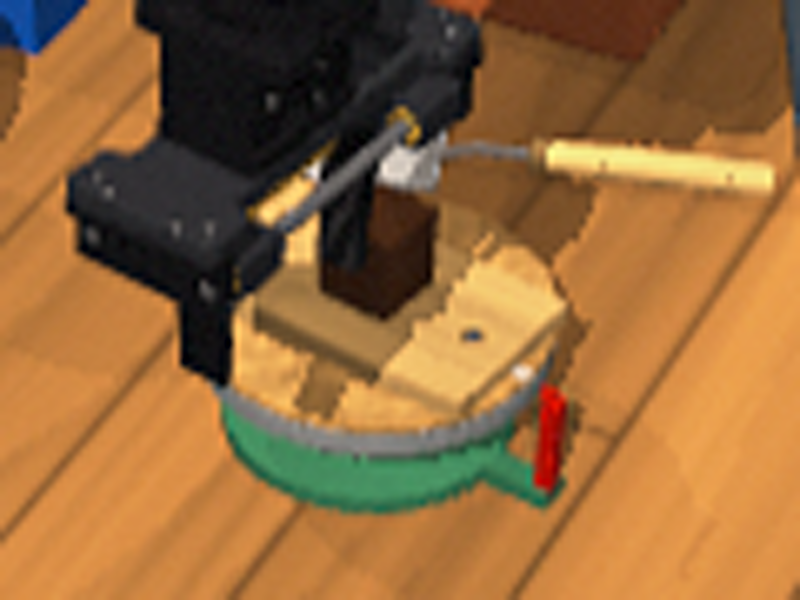

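View pics/finT.png

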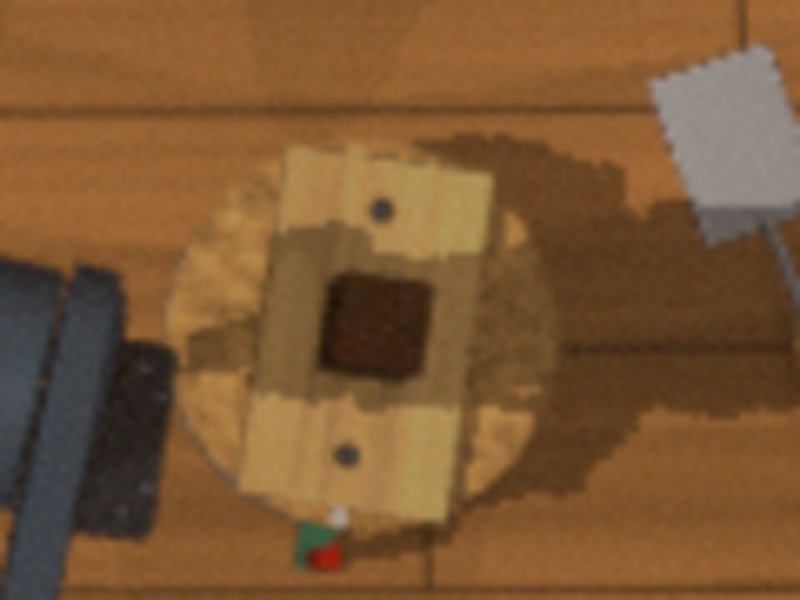

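Run:
```python
from h import *
import pickle
a,b=pickle.load(open('fin.pkl','rb'))
t=lambda x,y:(270+(x+.5)/800*120-.5,130+(y+.5)/600*90-.5)
A=ray(a,*t(382,210),.087);B=ray(a,*t(346,455),.087);W=ray(a,*t(340,517),.075)
print(A,B,np.linalg.norm(A-B),np.degrees(np.arctan2(*(A-B)[1::-1])))
C=(A+B)/2; d=C-W; print('white',W,np.hypot(*d[:2]),np.degrees(np.arctan2(d[1],d[0])))
I=a['pixels'].astype(int); m=(I[...,0]>110)&(I[...,1]<80)&(I[...,2]<70)&(I[...,0]-I[...,1]>70); m[:200]=0; m[225:]=0; m[:,:305]=0; m[:,330:]=0
q=np.argwhere(m); print(q.tolist())
for u,v in((q[:,1].mean(),q[:,0].mean()),(q[:,1].max()-.5,q[:,0].mean())):
    P=ray(a,u,v,.068); d=C-P; print('ptr',P,np.hypot(*d[:2]),np.degrees(np.arctan2(d[1],d[0])))
```

```text
[ 0.58380336 -0.22288321  0.087     ] [ 0.46562071 -0.20373677  0.087     ] 0.11972353407417637 -9.202373846081574
white [ 0.43620223 -0.20224958  0.075     ] 0.08919819065621236 -7.122901203544514
[[212, 318], [212, 319], [212, 320], [213, 317], [213, 318], [213, 319], [213, 320], [214, 317], [214, 318], [214, 319], [214, 320]]
ptr [ 0.4170996  -0.19676272  0.068     ] 0.10887721414254811 -8.741749758254937
ptr [ 0.41708509 -0.19955389  0.068     ] 0.10850247962939456 -7.283645108966393
```

View pics/full.png

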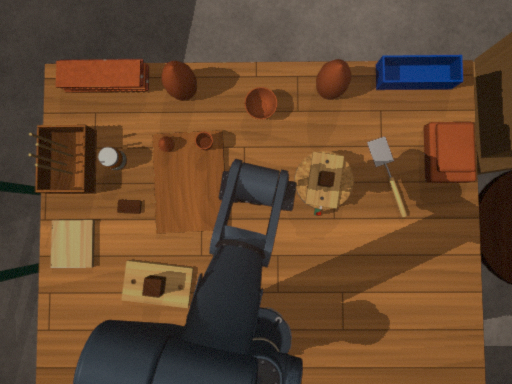

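The plate is on the wheel at (325,180), the pointer at (319,213), and the bystanders are where they were. The arm is clear.

```bash
python3 -c "
from rig import hand_in
print(hand_in())"
```

```text
the job is handed in; nothing more can be done
None
```

The trimming plate is seated on the banding wheel with both pins in its holes, and the head is turned back clockwise to the stop. I let go and handed the job in at about 14.3 s of the 56 s.

- **Fit:** I took the smaller plate from the ware board by its block and lined it up on the pins, about 13° from the camera images. It slid down with no measurable resistance, so there was no need to search by turning it. The underside came to about 75 mm, and dark pins showed in both holes.
- **Turn:** I turned the plate clockwise by about 22°. The moment then rose to about 1.2 N m and the tool lagged its command, which I took as the stop. Vertical load on the wheel at the readings was at most about 10 N. I eased off before opening the gripper.
- **Final checks:** The white line measures −7.1°, the pointer −7.3° to −8.7°, and the hole line −9.2°. They agree to about 2°, within pixel error plus the pins' play in the holes. Every bystander looks unmoved in the last top picture, and the arm is clear.
- **Disagreement:** The two cameras differed by about 3 to 4 mm in y. The gripper's position at the grasp agreed with the top camera. For the target I used a value between the two cameras, closer to the top one.

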